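# Scrape the wax chips off a hive floor into its catch tray

### The arm

A 6-joint arm with a two-finger parallel gripper is mounted at the origin on the work surface. World frame = base frame: x ahead of the robot, y to its left, z up, the work surface at z = 0. Lengths are in mm, angles in rad, forces in N, time in s.
With the tool pointing down it reaches from about 350 to 975 mm from the base axis. Payload 7.1 kg.
Tool frame: the origin (TCP) lies at the very end of the fingers, on their centre line; the grasp point (between the pads) lies 19 mm behind it (ctrl.grasp_offset is the distance from the TCP to the grasp point, in mm); z points along the fingers, y is the line along which they close (so a half turn about z gives the same grasp; the last joint's range is limited). The gripper opens to 88 mm and grips with 3 to 60 N. Pads are 20 mm wide; open, the fingers measure 115 mm over their backs; the gripper's body (75 mm by 178 mm) begins 61 mm behind the grasp point.
Start: joints at [-1.364, 0.423, 1.63, -0, 1.089, -0.019], TCP at [139.948, -609.113, 222.675] pointing down, gripper open.
Joint ranges: [-3, 3], [-0.9, 2.11], [0.09, 2.58], [-1.31, 4.45], [0.11, 2.69], [-2.54, 2.54]. Speed limits (rad/s): [2.39, 2.39, 3.01, 3.14, 3.14, 3.14].

### API

Orientations are given as a rotation vector (axis times angle).
In Python, from workcell import ctrl, viewer, ticket, models gives the robot as it stands.
- The arm moves only by the tool play_rows, never from a script. Its arguments are lists of equal length, an entry for each row: "dp": the shift along the world's x, y, z in mm, a list of three; "yaw": the turn about the world's z in degrees. In form: {"dp": [[tx, ty, tz], ...], "yaw": [yaw, ...]}. A call has 1 to 8 rows; each row shifts and turns the commanded pose from where the row before left it; what a row does not reach is not made up. A row lasts 1/12 s, in which the tool goes at most 41.7 mm and 7.16 degrees, less where a joint would pass 70% of its speed; a pose out of reach is approached as far as the arm can. A call is refused whole if a number of a shift passes 41.7 or a number of a turn 7.16, either way. A call with a gripper value outside its range is refused whole. "gripper" is the closure, from 0 (fully open) to 1 (shut), set as the call begins (left out, the last holds). The fingers move at their own pace and stop on an object; the grip force is fixed at half the most. Time passes only in rows, so rows that do not move let the fingers close. It gives the time, the measured TCP pose, the force, the opening and the grip force at its end, in the units of the state.
- ctrl.get_obs(): the state, without advancing time (a new reading comes with each control period).
- viewer.get_image(name): name is "side" or "top"; returns a dict with "pixels" (400x640x3 uint8, red, green, blue), "range_z" (400x640 float32, mm along the optical axis (not along the pixel's ray), 0 where there is no reading), "fx", "fy", "cx", "cy" (pixels), "T" (4x4, takes a point from camera to world coordinates). Camera axes: x right, y up, looking along -z (the intrinsics and any distortion apply to the point x, -y, -z); pixel columns grow to the right and rows downward; lengths in mm; the calibration is good to about 2 mm. A picture is of the moment at which its call begins.
- ticket.close_job(): hands the job in; it is judged then, once.
Trained networks look in a picture, given as the dict that the camera call returned (one of the last four; its "shot" number tells which), for a name from the list of things; names that differ only in an ending like _2 or _b are one class to them, and where a whole thing is asked for, a point or a joint stands for the part that bears it (a point fixed in the world has none). Each returns a list of dicts, best first, with "conf" (0 to 1); they miss things now and then, are a little off and sometimes report something else, mostly with a low value. They report only what shows in the picture. A call takes as long as a camera call. They do not tell look-alikes from the thing itself.
- models.look_for(picture, name): "bbox" ([centre column, centre row, width, height] in pixels, round what is visible of it).
- models.landmark_of(picture, name): "location" ([column, row] in pixels: a listed point, or the origin of a listed thing).
The state is a dict: "t": time; "qpos": joint angles; "qvel": joint speeds; "joint_torque": joint torques, N m; "ee_pos": TCP position; "orientation": TCP orientation; "ft_force": force on the tool from outside, world axes, zero at the start; "moment": the same for the moment, N m; "width": finger opening in mm; "grasp_force": force on a finger pad.
Only numpy, scipy, OpenCV 4.12 (cv2) and the standard library are available. Lean on these libraries where they do the work, as an engineer would, in place of code of your own. Each camera call takes 0.05 s, during which the arm holds its last target. There are 200 camera calls.

### The job

Pick up the scraper block by its handle and, with it, wipe the two loose wax chips along the small hive floor, off its open end and into the metal catch tray there; do not touch the chips with the gripper. Then stand the scraper upright on the bench again where you took it from and let go.

Things in the scene. Friction and masses are not known exactly. Their poses are not given: they have to be found in the camera images.
- scraper_mid (a point): centre of the loose scraper, 50 mm above its underside; it stands upright on the bench, own z up, 0.2 kg. Grey plastic wiping block 30 thick (own x) x 120 wide (own y) x 30 mm high; centred on it a wooden handle plate 24 thick (x) x 50 wide (y) mm, rising 70 mm more. Symmetrical: either broad face may wipe. The like-sized wooden block without a handle is not it.
- hive_floor: wooden hive floor with metal tray, fixed. Origin at bench level under the board's middle; +x: closed to open end. mm: board x -150 to 150, 180 wide, top 45 above bench. Rims 15 wide, 15 high on the board along both sides and closed end (none at x=150): clear channel x -135 to 150, y -75 to 75. Tray joins at x 150 to 280, y -100 to 100, floor 6 and walls 40 above bench, open on top.
- chip_a: loose brown wax chip, about 34 x 26 mm and 15 mm high (own x, y, z), about 11 g, lying in the channel of the hive floor, its centre at least 100 mm from the inner face of the closed end's rim and 65 mm from the open end; origin at the centre of its underside
- chip_b: loose brown wax chip, about 28 x 28 mm and 14 mm high (own x, y, z), about 11 g, lying likewise in the channel of the hive floor; origin at the centre of its underside
Things that resemble listed ones, but are neither listed nor needed, are in the scene too. Of the things that look like the part that bears scraper_mid, the smaller one is meant.

How it is judged:
By the outcome, as a careful person would: the job done as asked, in the order asked, and still so for the second after the job is handed in, with the robot touching nothing.
It also fails if it takes over 51 s, if anything falls off the work surface, if the arm or the gripper's body presses on something with over 40 N, if the wrist force passes 120 N, or if a joint passes its speed limit or range.

## Working session

There is one attempt and no reset: what is moved stays moved. The work goes in short steps, Python scripts to look and compute and a tool call to move; the robot and the scene stay as the last step left them, time stands still between calls to the robot, and variables do not carry over. Pictures are saved under pics/ and viewed, at most 10 in all, crops included, and the job is handed in when it is done.

Besides the shell and the picture viewer there is one more tool, called after "Request:" as name(argument=value, ...), one argument or row to a line, values as JSON. play_rows: Moves the arm, as the interface text tells. Its arguments: {"type":"object","properties":{"dp":{"type":"array"},"yaw":{"type":"array"},"gripper":{"type":"number"}},"required":["dp","yaw"]}

```bash
mkdir -p pics; cat > h.py <<'E'
import numpy as np,cv2
from workcell import ctrl,viewer,ticket,models
def cloud(im):
    z=im["range_z"].astype(float);v,u=np.mgrid[0:400,0:640]
    x=(u-im["cx"])/im["fx"]*z;y=-(v-im["cy"])/im["fy"]*z
    T=np.array(im["T"]);P=np.stack([x,y,-z],-1)@T[:3,:3].T+T[:3,3]
    P[z<=0]=np.nan
    return P
E
python3 - <<'E'
from h import *
print(ctrl.get_obs())
for n in("top","side"):
    im=viewer.get_image(n);cv2.imwrite(f"pics/{n}1.png",im["pixels"][:,:,::-1])
    P=cloud(im);np.save(n+"P.npy",P);np.save(n+"I.npy",im["pixels"])
    print(n,[k for k in im],im["T"],im["fx"],im["cx"],im["cy"])
    for t in("scraper_mid","hive_floor","chip_a"):
        print(t,[(np.round(d["location"]),round(d["conf"],2)) for d in models.landmark_of(im,t)],[(np.round(d["bbox"]),round(d["conf"],2)) for d in models.look_for(im,t)])
print(ctrl.get_obs()["t"])
E
```

```text
{'t': 0.0, 'qpos': array([-1.36400934e+00,  4.23888235e-01,  1.63065337e+00,  5.37229218e-06,
        1.08860261e+00, -1.90206913e-02]), 'qvel': array([-0.00086277,  0.00080725, -0.00082512, -0.00199145, -0.00166764,
       -0.00154959]), 'joint_torque': array([ 3.47924888e-04, -5.44622397e+01, -2.73664606e+01,  6.44363277e-02,
        2.27534131e-02, -1.25709803e-04]), 'ee_pos': array([ 139.83598744, -608.5992052 ,  221.88649808]), 'orientation': array([-3.12005564e+00, -3.53766799e-01,  2.20925194e-04]), 'ft_force': array([ 0.74005181, -0.05328334,  0.59212802]), 'moment': array([ 0.07644072,  0.02459968, -0.01156011]), 'grasp_force': 0.0, 'width': 87.93542043025961}
top ['pixels', 'range_z', 'fx', 'fy', 'cx', 'cy', 'T', 'shot'] [[-2.67622865e-02  9.90702415e-01 -1.33388545e-01  3.63705422e+02]
 [-9.99365442e-01 -2.33780576e-02  2.68734183e-02 -2.73246397e+02]
 [ 2.35051953e-02  1.34023097e-01  9.90699407e-01  1.12689665e+03]
 [ 0.00000000e+00  0.00000000e+00  0.00000000e+00  1.00000000e+00]] 433.9267994822065 321.7838926921767 196.49573843576283
scraper_mid [(array([492., 208.]), 
[... 384 characters left out ...]
y', 'T', 'shot'] [[-9.95456961e-01  6.87037963e-02 -6.59183349e-02  4.60579179e+02]
 [-9.48339593e-02 -6.53766283e-01  7.50730423e-01  5.13068662e+02]
 [ 8.48284532e-03  7.53571122e-01  6.57311650e-01  7.40915189e+02]
 [ 0.00000000e+00  0.00000000e+00  0.00000000e+00  1.00000000e+00]] 436.64730467689685 321.8312722412263 198.38434968240855
scraper_mid [(array([355., 103.]), 0.95)] [(array([322., 193.,  49.,  39.]), 0.9), (array([357., 108.,  35.,  53.]), 0.59)]
hive_floor [(array([276., 322.]), 0.96)] [(array([274., 321., 122., 158.]), 0.57)]
chip_a [(array([294., 323.]), 0.63), (array([256., 301.]), 0.6)] [(array([295., 323.,  14.,  17.]), 0.69), (array([258., 299.,  21.,  22.]), 0.47)]
0.7
```

View pics/top1.png

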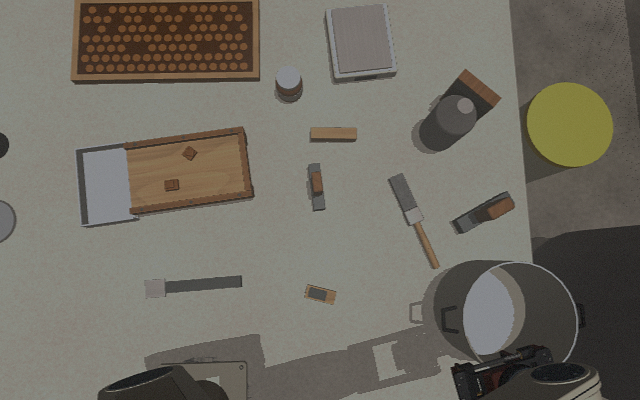

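View pics/side1.png

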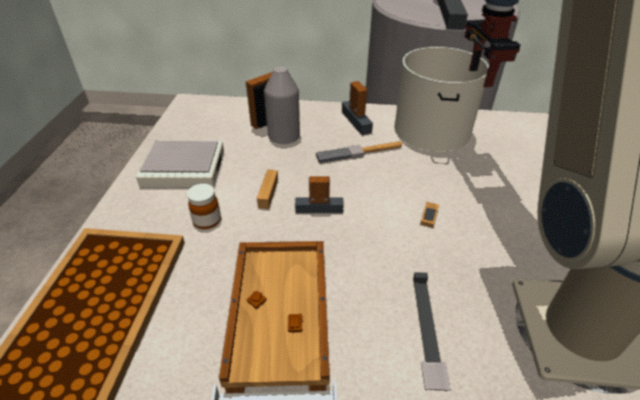

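The top view shows the hive floor at about (190,172), with the tray at its left end and chips at (190,153) and (172,185). There are two scraper-like blocks, at (317,187) and (485,212), so I need to find which is smaller. The pot at (510,310) is tall and close to the gripper.

```bash
python3 - <<'E'
from h import *
def rect(pts):
    r=cv2.minAreaRect(pts.astype(np.float32)); return np.round(r[0],1),np.round(r[1],1),round(r[2],1)
for n,boxes in(("top",dict(A=(300,155,335,218),B=(445,185,525,240))),("side",dict(A=(290,170,350,218),B=(335,75,380,140)))):
    P=np.load(n+"P.npy")
    for k,(a,b,c,d) in boxes.items():
        Q=P[b:d,a:c].reshape(-1,3);Q=Q[np.isfinite(Q[:,0])]
        for lo,hi in((18,38),(80,130),(90,130)):
            S=Q[(Q[:,2]>lo)&(Q[:,2]<hi)]
            if len(S)>5:print(n,k,lo,len(S),rect(S[:,:2]),"zmed/max",np.round(np.median(S[:,2]),1),S[:,2].max().round(1))
P=np.load("topP.npy")
R=P[120:235,70:262]
ok=np.isfinite(R[...,0])
for lo,hi in((53,68),(40,50),(54,68)):
    m=ok&(R[...,2]>lo)&(R[...,2]<hi)
    S=R[m];print(lo,m.sum(),rect(S[:,:2]),np.median(S[:,2]))
m=ok&(R[...,2]>33)&(R[...,2]<70);print("all",rect(R[m][:,:2]))
m=ok&(R[...,2]>2);print("all2",rect(R[m][:,:2]))
for nm,(u,v) in dict(a=(172,185),b=(190,153)).items():
    for n in("top",):
        S=P[v-11:v+12,u-11:u+12].reshape(-1,3);S=S[(S[:,2]>54)&(S[:,2]<66)];print(nm,len(S),rect(S[:,:2]),np.median(S[:,2]))
P=np.load("sideP.npy")
for nm,(u,v) in dict(a=(295,322),b=(257,299)).items():
        S=P[v-12:v+13,u-12:u+13].reshape(-1,3);S=S[(S[:,2]>54)&(S[:,2]<66)];print("side",nm,len(S),rect(S[:,:2]),np.median(S[:,2]))
# pot
P=np.load("topP.npy");S=P[255:370,430:585].reshape(-1,3);S=S[(S[:,2]>100)];print("pot",np.nanmin(S,0),np.nanmax(S,0))
E
```

```text
top A 18 309 (array([ 539.1, -289.1]), array([120. ,  29.9]), 5.9) zmed/max 30.9 37.8
top A 80 211 (array([ 539.1, -289.3]), array([49.5, 24.1]), 5.8) zmed/max 100.4 105.9
top A 90 203 (array([ 539.2, -289.3]), array([49.4, 24. ]), 5.4) zmed/max 100.6 105.9
top B 18 210 (array([ 461.6, -716.1]), array([ 39.3, 156.9]), 27.4) zmed/max 36.2 38.0
top B 80 334 (array([ 461.3, -715.8]), array([31.5, 65.2]), 27.4) zmed/max 126.4 130.0
top B 90 305 (array([ 461.3, -715.8]), array([31.5, 65.2]), 27.4) zmed/max 127.2 130.0
side A 18 460 (array([ 539.4, -289.6]), array([120.2,  33.3]), 6.1) zmed/max 28.7 38.0
side A 80 261 (array([ 539.1, -288.3]), array([49.7, 26.2]), 4.5) zmed/max 97.0 102.0
side A 90 190 (array([ 539.2, -288.3]), array([49.4, 26.2]), 4.5) zmed/max 98.5 102.0
side B 18 244 (array([ 463.3, -716.4]), array([ 40.7, 162.6]), 28.4) zmed/max 31.3 38.0
side B 80 310 (array([ 463. , -716.2]), array([32. , 70.7]), 29.8) zmed/max 110.0 129.9
side B 90 260 (array([ 463. , -716.2]), array([32. , 70.7]), 29.8) zmed/max 115.9 129.9
53 2233 (array([584.1,  31.6]), array([181.4, 300.3]), 7.2) 60.72674723892305
40 6462 (array([575.9,  96.4]), array([200.7, 430.9]), 7.2) 46.04247216802867
54 2191 (array([584.1,  31.6]), array([181.4, 300.2]), 7.2) 60.776283970631766
all (array([575.7,  96.7]), array([201.5, 431.4]), 7.1)
all2 (array([578.1, 105.7]), array([506.1, 303.8]), 88.9)
a 138 (array([546.6,  71.2]), array([26.7, 33.2]), 8.4) 58.576630906616174
b 105 (array([629.4,  24. ]), array([31.2, 36.5]), 56.1) 57.7058350000334
side a 194 (array([546.8,  72.2]), array([25. , 34.2]), 6.3) 57.84165088531694
side b 130 (array([626.9,  28.2]), array([27.2, 27.6]), 53.5) 57.925868571101375
pot [ 105.49721574 -852.52012599  100.08219239] [ 341.3845501  -520.81356694  548.45407108]
```

```bash
python3 - <<'E'
from h import *
P=np.load("sideP.npy");S=P[45:150,395:470].reshape(-1,3);S=S[(S[:,2]<300)&(S[:,2]>30)&(S[:,1]>-900)]
print("pot side",np.nanpercentile(S,[1,50,99],axis=0).round())
P=np.load("topP.npy");S=P[262:370,430:600].reshape(-1,3)
for lo in range(0,400,40):
    m=(S[:,2]>lo)&(S[:,2]<lo+40)
    if m.sum()>5: print(lo,m.sum(),S[m].min(0).round(),S[m].max(0).round())
for v,u in((262,520),(300,578),(330,575),(290,463),(320,440)):print(u,v,P[v,u].round())
S=P.reshape(-1,3);m=(S[:,0]>330)&(S[:,0]<750)&(S[:,1]<250)&(S[:,1]>-560)&(S[:,2]>80)
print("tall",m.sum(),S[m].min(0),S[m].max(0),[S[m&(S[:,1]>y)&(S[:,1]<y+50)].shape[0] for y in range(-560,250,50)])
E
```

```text
pot side [[ 135. -818.   33.]
 [ 241. -607.  149.]
 [ 340. -558.  220.]]
0 6028 [  70. -845.    0.] [ 338. -562.   40.]
40 1129 [ 105. -816.   40.] [ 337. -577.   80.]
80 1137 [ 105. -815.   80.] [ 338. -577.  120.]
120 1297 [ 108. -816.  120.] [ 338. -577.  160.]
160 1852 [ 115. -853.  160.] [ 339. -544.  200.]
200 1420 [ 128. -818.  200.] [ 339. -552.  240.]
240 42 [ 145. -655.  242.] [ 165. -647.  280.]
280 261 [ 152. -678.  281.] [ 191. -521.  320.]
320 852 [ 154. -693.  320.] [ 193. -522.  356.]
360 45 [ 169. -618.  381.] [ 179. -579.  400.]
520 262 [ 338. -707.  223.]
578 300 [  218. -1023.  -110.]
575 330 [ 197. -812.  218.]
463 290 [ 281. -595.  190.]
440 320 [ 201. -579.   57.]
tall 211 [ 513.97244314 -302.37452081   80.38765201] [ 564.41121498 -276.39064866  105.85553938] [0, 0, 0, 0, 0, 211, 0, 0, 0, 0, 0, 0, 0, 0, 0, 0, 0]
```

Request:
play_rows(
  dp=[
    [0, 0, 30],
    [0, 0, 35],
    [0, 0, 35],
    [28, 22.5, 0],
    [28.5, 23, 0],
    [28.5, 23, 0],
    [28.5, 23, 0],
    [28.5, 23, 0],
  ],
  yaw=[0, 0, 0, -1, -1, -1, -1, -1],
  gripper=0,
)

```text
t: 1.37
ee_pos: [282.9, -493.4, 322.9]
orientation: [3.134, 0.215, 0.0]
ft_force: [0.7, -0.2, 0.9]
width: 87.8
grasp_force: 0.0
```

Request:
play_rows(
  dp=[
    [28.5, 23, 0],
    [28.5, 23, 0],
    [28.5, 23, -10],
    [28.5, 23, -20],
    [28.5, 23, -25],
    [28.5, 23, -25],
    [28.5, 22.5, -25],
    [28.5, 22.5, -25],
  ],
  yaw=[-1, -1, 0, 0, 0, 0, 0, 0],
)

```text
t: 2.03
ee_pos: [504.6, -315.6, 197.7]
orientation: [3.137, 0.163, 0.001]
ft_force: [0.3, -1.2, -0.7]
width: 87.9
grasp_force: 0.0
```

Request:
play_rows(
  dp=[
    [28.5, 22.5, -20],
    [0, 0, 0],
    [0, 0, 0],
  ],
  yaw=[0, 0, 0],
)

```text
t: 2.28
ee_pos: [532.3, -292.7, 176.9]
orientation: [-3.136, -0.168, 0.004]
ft_force: [-0.2, 0.1, 0.8]
width: 87.7
grasp_force: 0.0
```

Request:
play_rows(
  dp=[
    [6.8, 3.5, -20],
    [0, 0, -30],
    [0, 0, -25],
    [0, 0, 0],
  ],
  yaw=[0, 0, 0, 0],
)

```text
t: 2.62
ee_pos: [535.5, -290.5, 100.1]
orientation: [-3.134, -0.161, 0.009]
ft_force: [-0.4, 0.5, 0.2]
width: 87.9
grasp_force: 0.0
```

Request:
play_rows(
  dp=[
    [0, 0, 0],
    [0, 0, 0],
  ],
  yaw=[0, 0, 0],
)

```text
validation failed for argument at $.ya...
```

Request:
play_rows(
  dp=[
    [0, 0, 0],
    [0, 0, 0],
  ],
  yaw=[0, 0],
)

```text
t: 2.78
ee_pos: [539.1, -292.2, 105.3]
orientation: [3.136, 0.161, 0.003]
ft_force: [0.2, 0.8, 0.6]
width: 87.9
grasp_force: 0.0
```

Request:
play_rows(
  dp=[
    [0, 0, 0],
    [0, 0, 0],
  ],
  yaw=[0, 0],
)

```text
t: 2.95
ee_pos: [539.5, -291.8, 105.5]
orientation: [3.136, 0.162, 0.004]
ft_force: [-0.6, -0.1, 0.2]
width: 87.8
grasp_force: 0.0
```

```bash
python3 - <<'E'
from h import *
for i in range(4):
    print(ctrl.get_obs()["ee_pos"].round(1), ctrl.get_obs()["qpos"].round(4),ctrl.get_obs()["orientation"].round(3)); im=viewer.get_image("side")
E
```

```text
[ 539.5 -291.8  105.5] [-0.5152  0.5544  1.7301 -0.      0.8538  0.9524] [3.136 0.162 0.004]
[ 539.4 -291.6  105.2] [-0.515   0.5548  1.7304  0.      0.8537  0.9525] [3.136 0.162 0.004]
[ 539.3 -291.4  104.9] [-0.5148  0.5552  1.7306 -0.      0.8536  0.9525] [3.136e+00 1.620e-01 3.000e-03]
[ 539.1 -291.2  104.5] [-0.5147  0.5555  1.7309  0.      0.8535  0.9525] [3.137e+00 1.630e-01 2.000e-03]
```

Request:
play_rows(
  dp=[
    [0, 0, 0],
    [0, 0, 0],
    [0, 0, 0],
    [0, 0, 0],
    [0, 0, 0],
    [0, 0, 0],
  ],
  yaw=[0, 0, 0, 0, 0, 0],
)

```text
t: 3.65
ee_pos: [538.6, -290.9, 103.4]
orientation: [-3.137, -0.163, 0.0]
ft_force: [-0.0, 0.9, -0.6]
width: 87.7
grasp_force: 0.0
```

Request:
play_rows(
  dp=[
    [0, 0, 0],
    [0, 0, 0],
    [0, 0, 0],
    [0, 0, 0],
    [0, 0, 0],
    [0, 0, 0],
  ],
  yaw=[0, 0, 0, 0, 0, 0],
)

```text
t: 4.15
ee_pos: [538.7, -290.9, 103.5]
orientation: [3.137, 0.163, 0.0]
ft_force: [-0.1, -0.5, -0.2]
width: 87.5
grasp_force: 0.0
```

Request:
play_rows(
  dp=[
    [0.4, 1.7, -10],
    [0, 0, -13],
    [0, 0, -13],
    [0, 0, -10],
    [0, 0, -5],
    [0, 0, 0],
    [0, 0, 0],
    [0, 0, 0],
  ],
  yaw=[0, 0, 0, 0, 0, 0, 0, 0],
)

```text
t: 4.82
ee_pos: [539.3, -289.4, 52.6]
orientation: [3.137, 0.163, 0.001]
ft_force: [-0.3, 0.4, -0.1]
width: 87.8
grasp_force: 0.0
```

Request:
play_rows(
  dp=[
    [0, 0, 0],
    [0, 0, 0],
    [0, 0, 0],
    [0, 0, 0],
    [0, 0, 0],
  ],
  yaw=[0, 0, 0, 0, 0],
)

```text
t: 5.23
ee_pos: [539.1, -289.3, 52.7]
orientation: [3.137, 0.163, 0.001]
ft_force: [0.3, 0.4, -0.1]
width: 87.9
grasp_force: 0.0
```

```bash
python3 - <<'E'
from h import *
im=viewer.get_image("side");cv2.imwrite("pics/side2.png",cv2.resize(im["pixels"][60:260,200:460,::-1],(780,600)))
E
```

```text
(no output)
```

View pics/side2.png

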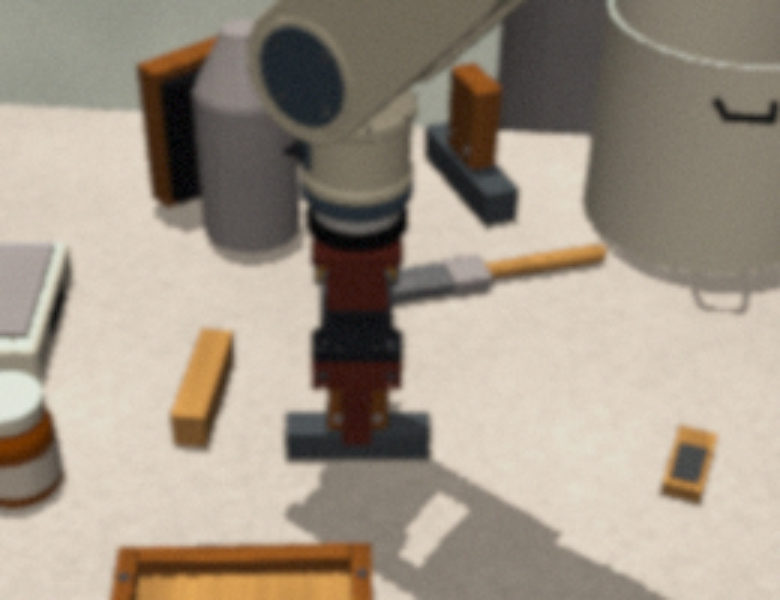

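The gripper straddles the small scraper's handle at crop (357,410), with one finger on each broad side and the handle centred. Closing now.

Request:
play_rows(
  dp=[
    [0, 0, 0],
    [0, 0, 0],
    [0, 0, 0],
    [0, 0, 0],
    [0, 0, 0],
    [0, 0, 0],
    [0, 0, 0],
    [0, 0, 0],
  ],
  yaw=[0, 0, 0, 0, 0, 0, 0, 0],
  gripper=1,
)

```text
t: 5.95
ee_pos: [539.0, -289.2, 52.5]
orientation: [3.137, 0.163, -0.0]
ft_force: [-0.6, -0.4, -0.4]
width: 38.2
grasp_force: 0.0
```

Request:
play_rows(
  dp=[
    [0, 0, 0],
    [0, 0, 0],
    [0, 0, 0],
  ],
  yaw=[0, 0, 0],
)

```text
t: 6.2
ee_pos: [539.1, -289.3, 52.5]
orientation: [3.137, 0.163, 0.0]
ft_force: [-0.2, -0.7, -0.1]
width: 24.0
grasp_force: 30.0
```

Request:
play_rows(
  dp=[
    [0, 0, 5],
    [0, 0, 15],
    [0, 0, 25],
    [0, 0, 25],
    [0, 0, 20],
    [4, 10, 10],
    [8, 25, 0],
    [8, 30, 0],
  ],
  yaw=[0, 0, 0, 0, 0, 0, 0.6, 0.7],
)

```text
t: 6.87
ee_pos: [559.5, -224.2, 153.3]
orientation: [3.135, 0.195, 0.002]
ft_force: [0.1, -0.4, -1.8]
width: 23.8
grasp_force: 30.0
```

Request:
play_rows(
  dp=[
    [8, 30, 0],
    [8, 30, 0],
    [8, 30, 0],
    [8, 30, 0],
    [8, 25, 0],
    [1.6, 20, 0],
    [0, 7.3, 0],
    [0, 0, 0],
  ],
  yaw=[0, 0, 0, 0, 0, 0, 0, 0],
)

```text
t: 7.53
ee_pos: [600.0, -49.7, 151.9]
orientation: [-3.135, -0.202, 0.002]
ft_force: [-0.5, 0.2, -1.9]
width: 24.1
grasp_force: 30.0
```

Request:
play_rows(
  dp=[
    [0, 0, 0],
    [0, 0, 0],
    [0, 0, 0],
    [0, 0, 0],
    [0, 0, 0],
    [0, 0, 0],
    [0, 0, 0],
  ],
  yaw=[0, 0, 0, 0, 0, 0, 0],
)

```text
t: 8.12
ee_pos: [600.6, -52.3, 152.5]
orientation: [3.135, 0.197, 0.0]
ft_force: [0.5, 1.0, -2.2]
width: 23.8
grasp_force: 30.0
```

```bash
python3 - <<'E'
from h import *
im=viewer.get_image("top");cv2.imwrite("pics/top3.png",cv2.resize(im["pixels"][90:260,60:300,::-1],(780,552)))
P=cloud(im);S=P[100:230,150:300].reshape(-1,3)
m=(S[:,2]>120)&(S[:,2]<137)&(S[:,1]>-120)&(S[:,1]<40)
if m.sum()>5: print(cv2.minAreaRect(S[m][:,:2].astype(np.float32)),S[m][:,2].mean(),m.sum())
print(ctrl.get_obs())
E
```

```text
((569.8468627929688, -54.47209930419922), (58.869781494140625, 30.16822624206543), 7.433399200439453) 130.26595300880976 245
{'t': 8.1667, 'qpos': array([-1.06401908e-01,  4.77377638e-01,  1.72950357e+00,  1.66808512e-05,
        9.34659481e-01,  1.33851883e+00]), 'qvel': array([ 0.0029286 ,  0.00126685, -0.00024174, -0.00203582,  0.0003498 ,
        0.00119582]), 'joint_torque': array([-9.43020545e-02, -5.55896544e+01, -2.47607607e+01,  2.12619914e-02,
       -6.44321716e-02, -7.28119776e-04]), 'ee_pos': array([600.61675457, -52.17717647, 152.50474254]), 'orientation': array([-3.13536904e+00, -1.97578581e-01, -8.40151383e-05]), 'ft_force': array([-0.20858322,  0.01125905, -1.89507039]), 'moment': array([ 0.02105397, -0.00231023, -0.02360675]), 'grasp_force': 29.998978078365326, 'width': 23.96296304038148}
```

View pics/top3.png

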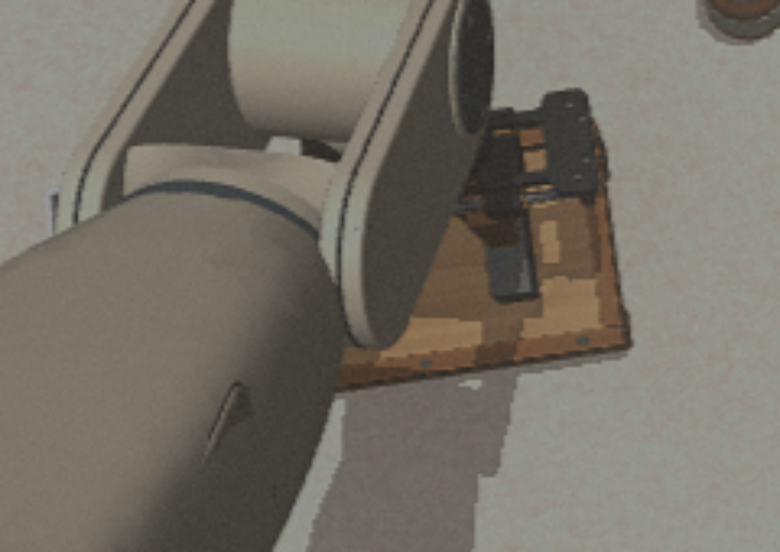

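The scraper is held level at about crop (512,250), yaw about 7.4°, inside the channel near the closed end. Lowering it.

Request:
play_rows(
  dp=[
    [0, 0, -8],
    [0, 0, -12],
    [0, 0, -12],
    [0, 0, -9],
    [0, 0, -6],
    [0, 0, -4],
    [0, 0, -2],
    [0, 0, 0],
  ],
  yaw=[0, 0, 0, 0, 0, 0, 0, 0],
)

```text
t: 8.83
ee_pos: [600.5, -51.9, 98.9]
orientation: [-3.135, -0.198, 0.001]
ft_force: [0.9, 0.4, -2.2]
width: 23.9
grasp_force: 30.0
```

Request:
play_rows(
  dp=[
    [0, 0, 0],
    [0, 0, 0],
    [0, 0, 0],
    [0, 0, 0],
    [0, 0, 0],
  ],
  yaw=[0, 0, 0, 0, 0],
)

```text
t: 9.25
ee_pos: [600.8, -51.9, 99.8]
orientation: [3.135, 0.198, 0.001]
ft_force: [0.7, 0.6, -3.2]
width: 23.7
grasp_force: 30.0
```

Request:
play_rows(
  dp=[
    [0, 0, -1],
    [-0.4, 3, 0],
    [-0.7, 5.5, 0],
    [-1, 8, 0],
    [-1, 8, 0],
    [-1, 8, 0],
    [-1, 8, 0],
    [-1, 8, 0],
  ],
  yaw=[0, 0, 0, 0, 0, 0, 0, 0],
)

```text
t: 9.92
ee_pos: [594.4, -2.3, 98.5]
orientation: [-3.135, -0.199, 0.0]
ft_force: [-0.1, -0.1, -2.0]
width: 23.9
grasp_force: 30.0
```

Request:
play_rows(
  dp=[
    [-1, 8, 0],
    [-1, 8, 0],
    [-1, 8, 0],
    [-1, 8, 0],
    [-1, 8, 0],
    [-1, 8, 0],
    [-1, 8, 0],
    [-1, 8, 0],
  ],
  yaw=[0, 0, 0, 0, 0, 0, 0, 0],
)

```text
t: 10.58
ee_pos: [586.4, 61.4, 98.5]
orientation: [3.135, 0.198, -0.0]
ft_force: [-0.4, -0.7, -1.6]
width: 24.0
grasp_force: 30.0
```

```bash
python3 - <<'E'
from h import *
im=viewer.get_image("side");cv2.imwrite("pics/side4.png",cv2.resize(im["pixels"][200:400,170:400,::-1],(690,600)))
E
```

```text
(no output)
```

View pics/side4.png

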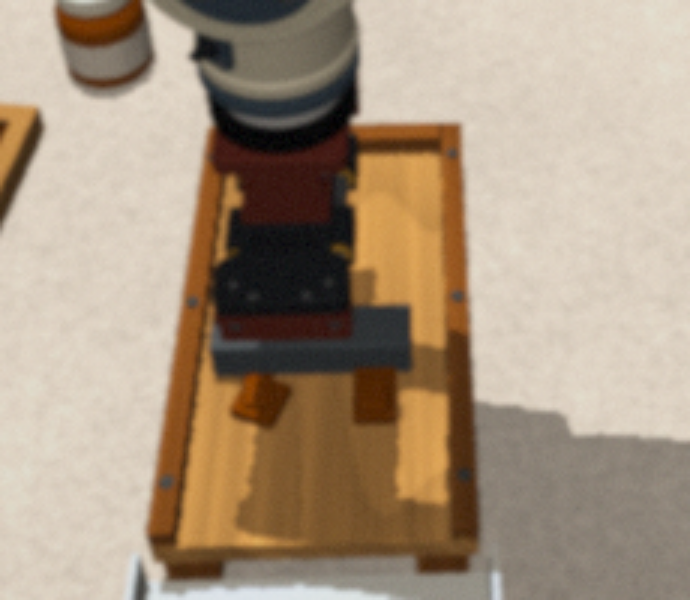

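Both chips are being pushed ahead of the block's face, at crop (262,400) and (376,395), well inside its ends. Carrying on.

Request:
play_rows(
  dp=[
    [-0.5, 4, 0],
    [-1, 8, 0],
    [-1, 8, 0],
    [-1, 8, 0],
    [-1, 8, 0],
    [-1, 8, 0],
    [-1, 8, 0],
    [-1, 8, 0],
  ],
  yaw=[0, 0, 0, 0, 0, 0, 0, 0],
)

```text
t: 11.3
ee_pos: [578.9, 121.5, 98.5]
orientation: [3.135, 0.198, 0.0]
ft_force: [0.3, -0.1, -2.3]
width: 23.8
grasp_force: 30.0
```

Request:
play_rows(
  dp=[
    [-1, 8, 0],
    [-1, 8, 0],
    [-1, 8, 0],
    [-1, 8, 0],
    [-1, 8, 0],
    [-1, 8, 0],
    [-1, 8, 0],
    [-1, 8, 0],
  ],
  yaw=[0, 0, 0, 0, 0, 0, 0, 0],
)

```text
t: 11.97
ee_pos: [570.9, 185.4, 98.4]
orientation: [3.135, 0.198, -0.0]
ft_force: [-0.7, -0.8, -2.2]
width: 23.7
grasp_force: 30.0
```

Request:
play_rows(
  dp=[
    [-1, 8, 0],
    [-1, 6, 0],
    [0, 0, 0],
    [0, 0, 0],
    [0, 0, 0],
    [0, 0, 0],
    [0, 0, 0],
    [0, 0, 0],
  ],
  yaw=[0, 0, 0, 0, 0, 0, 0, 0],
)

```text
t: 12.63
ee_pos: [569.1, 198.3, 98.5]
orientation: [3.135, 0.198, -0.0]
ft_force: [-0.1, 0.1, -2.6]
width: 23.8
grasp_force: 30.0
```

```bash
python3 - <<'E'
from h import *
im=viewer.get_image("side");cv2.imwrite("pics/side5.png",cv2.resize(im["pixels"][200:400,170:400,::-1],(690,600)))
E
```

```text
(no output)
```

View pics/side5.png

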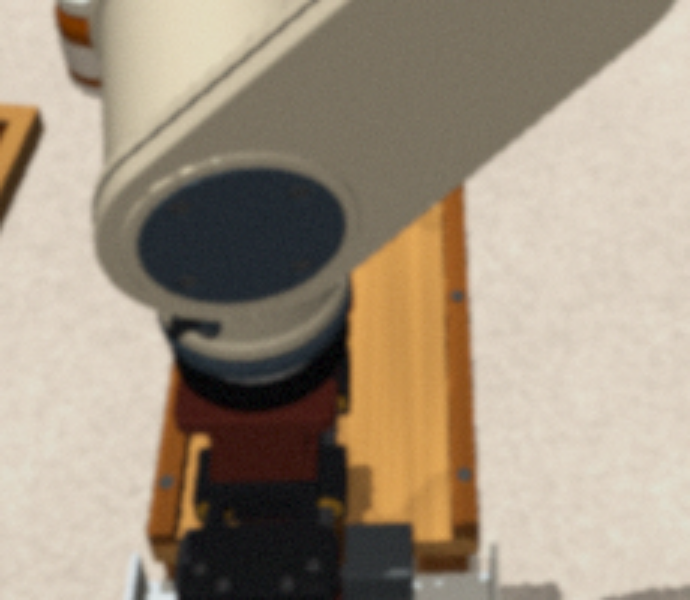

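Request:
play_rows(
  dp=[
    [0, 0, 8],
    [0, 0, 16],
    [0, 0, 20],
    [0, 0, 10],
    [0, -10, 0],
    [-2, -20, 0],
    [-2, -30, 0],
    [-2, -30, 0],
  ],
  yaw=[0, 0, 0, 0, 0, 0, 0, 0],
)

```text
t: 13.35
ee_pos: [562.3, 107.5, 151.9]
orientation: [3.135, 0.201, -0.001]
ft_force: [0.9, -0.6, -3.4]
width: 23.5
grasp_force: 30.0
```

Request:
play_rows(
  dp=[
    [-2, -30, 0],
    [-2, -30, 0],
    [-2, -30, 0],
    [-2, -30, 0],
    [-2, -30, 0],
    [-2, -30, 0],
    [-2, -30, 0],
    [-2, -30, 0],
  ],
  yaw=[0, 0, 0, 0, 0, 0, 0, 0],
)

```text
t: 14.02
ee_pos: [545.9, -133.3, 151.8]
orientation: [-3.135, -0.198, 0.002]
ft_force: [0.7, -0.4, -2.3]
width: 23.8
grasp_force: 30.0
```

Request:
play_rows(
  dp=[
    [-2, -30, 0],
    [-2, -30, 0],
    [-2, -30, 0],
    [-2, -30, 0],
    [0, -20, 0],
    [0, -10, 0],
    [0, 0, 0],
    [0, 0, 0],
  ],
  yaw=[-0.7, -0.6, 0, 0, 0, 0, 0, 0],
)

```text
t: 14.68
ee_pos: [538.3, -281.1, 151.8]
orientation: [-3.136, -0.161, 0.002]
ft_force: [-0.3, 0.9, -1.7]
width: 24.1
grasp_force: 30.0
```

Request:
play_rows(
  dp=[
    [0, 0, 0],
    [0, 0, 0],
    [0, 0, 0],
    [0, 0, 0],
    [0, 0, 0],
    [0, 0, 0],
  ],
  yaw=[0, 0, 0, 0, 0, 0],
)

```text
t: 15.18
ee_pos: [539.2, -281.0, 152.6]
orientation: [3.137, 0.164, 0.0]
ft_force: [0.9, 0.3, -2.0]
width: 24.1
grasp_force: 30.0
```

```bash
python3 - <<'E'
from h import *
im=viewer.get_image("top");cv2.imwrite("pics/top6.png",cv2.resize(im["pixels"][90:290,60:360,::-1],(795,530)))
E
```

```text
(no output)
```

View pics/top6.png

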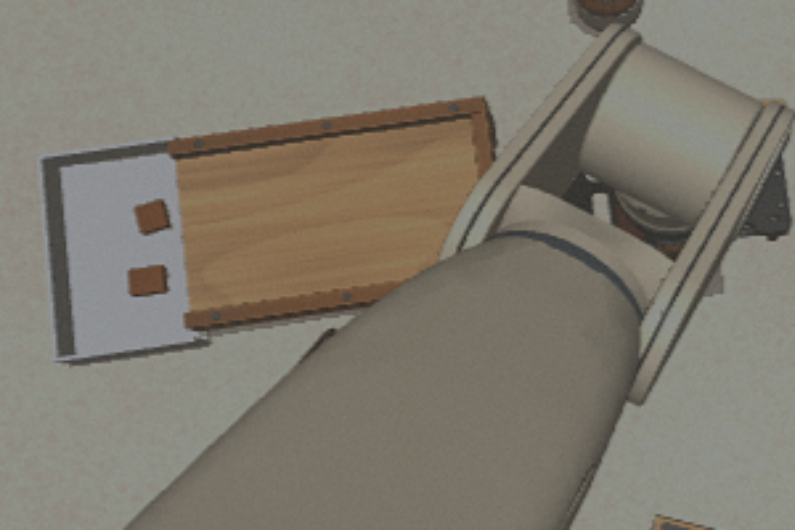

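Both chips now lie in the tray, at crop (152,215) and (148,280), and the board is clear. Setting the scraper back down.

Request:
play_rows(
  dp=[
    [0, -4, -10],
    [0, -4.3, -20],
    [0, 0, -20],
    [0, 0, -18],
    [0, 0, -13],
    [0, 0, -8],
    [0, 0, -3],
    [0, 0, 0],
  ],
  yaw=[0, 0, 0, 0, 0, 0, 0, 0],
)

```text
t: 15.9
ee_pos: [538.8, -289.6, 59.8]
orientation: [-3.137, -0.163, 0.001]
ft_force: [0.8, 0.7, -2.2]
width: 23.9
grasp_force: 30.0
```

Request:
play_rows(
  dp=[
    [0, 0, 0],
    [0, 0, 0],
    [0, 0, 0],
    [0, 0, 0],
    [0, 0, 0],
    [0, 0, 0],
  ],
  yaw=[0, 0, 0, 0, 0, 0],
)

```text
t: 16.4
ee_pos: [539.2, -289.8, 60.8]
orientation: [3.137, 0.163, 0.001]
ft_force: [0.6, 0.3, -2.1]
width: 24.0
grasp_force: 30.0
```

Request:
play_rows(
  dp=[
    [0, 0.5, -3],
    [0, 0, -2.5],
    [0, 0, -1.5],
    [0, 0, -1],
    [0, 0, -0.5],
    [0, 0, 0],
    [0, 0, 0],
    [0, 0, 0],
  ],
  yaw=[0, 0, 0, 0, 0, 0, 0, 0],
)

```text
t: 17.07
ee_pos: [538.8, -289.0, 52.5]
orientation: [-3.137, -0.163, 0.001]
ft_force: [-3.7, 1.2, 5.5]
width: 23.8
grasp_force: 30.0
```

Request:
play_rows(
  dp=[
    [0, 0, 0],
    [0, 0, 0],
    [0, 0, 0],
    [0, 0, 0],
  ],
  yaw=[0, 0, 0, 0],
)

```text
t: 17.4
ee_pos: [538.8, -289.1, 52.5]
orientation: [-3.137, -0.163, 0.001]
ft_force: [-3.5, 1.0, 5.8]
width: 23.8
grasp_force: 30.0
```

Contact is light, so I'm releasing and rising straight up.

Request:
play_rows(
  dp=[
    [0, 0, 0],
    [0, 0, 0],
    [0, 0, 0],
    [0, 0, 0],
    [0, 0, 0],
    [0, 0, 0],
    [0, 0, 0],
    [0, 0, 0],
  ],
  yaw=[0, 0, 0, 0, 0, 0, 0, 0],
  gripper=0,
)

```text
t: 18.07
ee_pos: [539.0, -289.2, 51.9]
orientation: [-3.137, -0.163, 0.0]
ft_force: [-0.2, -0.1, -0.7]
width: 74.1
grasp_force: 0.0
```

Request:
play_rows(
  dp=[
    [0, 0, 0],
    [0, 0, 0],
    [0, 0, 0],
    [0, 0, 5],
    [0, 0, 15],
    [0, 0, 20],
    [0, 0, 25],
    [0, 0, 25],
  ],
  yaw=[0, 0, 0, 0, 0, 0, 0, 0],
)

```text
t: 18.73
ee_pos: [538.7, -289.0, 142.9]
orientation: [-3.137, -0.163, 0.001]
ft_force: [-0.2, -0.3, 0.2]
width: 87.4
grasp_force: 0.0
```

Request:
play_rows(
  dp=[
    [0, 0, 25],
    [0, 0, 25],
    [0, 0, 20],
    [0, 0, 20],
    [0, 0, 0],
    [0, 0, 0],
    [0, 0, 0],
    [0, 0, 0],
  ],
  yaw=[0, 0, 0, 0, 0, 0, 0, 0],
)

```text
t: 19.4
ee_pos: [538.2, -288.7, 230.5]
orientation: [-3.136, -0.163, 0.003]
ft_force: [-0.3, 0.4, 0.2]
width: 87.8
grasp_force: 0.0
```

```bash
python3 - <<'E'
from h import *
im=viewer.get_image("side");cv2.imwrite("pics/side7.png",im["pixels"][:,:,::-1])
Q=cloud(im)[170:218,290:350].reshape(-1,3)
for lo,hi in((18,38),(80,130)):
    S=Q[(Q[:,2]>lo)&(Q[:,2]<hi)];print(len(S),cv2.minAreaRect(S[:,:2].astype(np.float32)),S[:,2].max())
E
```

```text
459 ((537.7575073242188, -285.7065124511719), (118.17665100097656, 33.695762634277344), 6.868152141571045) 37.96860429370554
246 ((537.7967529296875, -285.19189453125), (47.44473648071289, 25.545001983642578), 5.673846244812012) 102.76122255464566
```

View pics/side7.png

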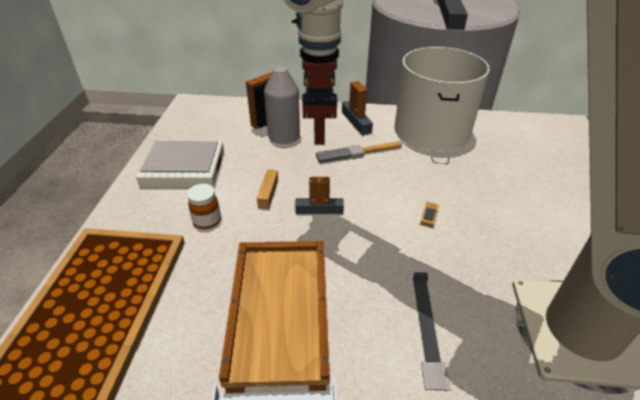

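The scraper stands upright at (319,197), its original place within about 3 mm. The board is empty and the gripper is clear.

```bash
python3 -c "
from workcell import ticket
print(ticket.close_job())"
```

```text
the job is handed in; nothing more can be done
None
```

The job is handed in: both wax chips are in the catch tray, and the scraper stands upright and released within about 3 mm of where it was taken from, at about 19.5 s of the 51 s allowed.

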